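Park the swinging gel tray over the curing lamp

TASK

Slide the hanging tray of gel jars along its overhead rail by the orange trolley handle, so that it comes off the grey storage case and ends up centred above the white curing lamp. Moving only the handle, take out the swing and keep the tray hanging level and still over the lamp for at least four seconds, then let go and leave it hanging there. Never let the tray swing steeply, touch the tray itself, knock it into anything, run the trolley hard into the rail's ends, or disturb the other things on the table.

Things in the scene. Friction and masses are not known exactly. Their poses are not given: they have to be found in the camera images.
- rail: Fixed aluminium frame: a straight level rail (22 mm wide, 800 mm long, top 270 mm above the table) on two posts at its ends. Origin on the table under the middle of the rail; its y axis runs along the rail towards the storage case, z up. Its yaw and place vary.
- trolley (a joint): Position of the trolley on the rail, m: 0 at the case end (stop), growing away from the case (along the rail's -y), 0.46 at the other stop. At value v the trolley's middle is at y = 0.20 - v in the rail frame (x = 0). It slides with about 1.5 N friction plus 2 N s/m damping and stays where it is left.
- trolley_handle (a point): Grip point of the orange handle on the trolley: a block 30 mm along the rail, 40 mm across it, 56 mm tall (284 to 340 mm above the table), standing on a black carriage 60 mm long whose top is 286 mm up. The point is on its centre line 322 mm above the table, 18 mm under its top. Grip it from above with the fingers closing along the rail. Axes as the rail's.
- tray (a joint): Swing angle of the tray, rad: 0 level, positive with its case end (+y of the rail) up. Starts at about +0.28, those feet resting on the case; past trolley 0.06 they slip off and it swings with almost no damping, period 1.65 s, like a simple pendulum of 0.68 m: a trolley acceleration a (growing) adds a/0.68 to the swing acceleration.
- tray_pivot (a point): Middle of the tray's pivot axis, 200 mm up, 122 mm under the handle point. White tray 120 mm across the rail, 260 mm along it; floor 34 mm, rubber feet (115 mm either side) 54 mm under the axis; three gel jars at each end; 0.5 kg nominal (trolley 0.35 kg), centre of mass 17 mm under the pivot. Two steel straps hang it from the trolley.
- lamp_center (a point): Middle of the top of the white curing lamp, the target: a fixed box 170 mm across the rail, 190 mm along it, 52 mm high, with a blue panel with round LEDs on top. It stands under the rail; the tray must hang centred over this point, horizontally. Height 52 mm. Axes as the rail's.
- case: Grey storage case with small white drawers, black top, 150 mm across the rail, 95 mm along it, 180 mm high, 6 kg, standing free under the rail's +y end; carries the tray's raised end at the start. Origin under its middle. Its near face is at y = 0.265 in the rail frame.
- pump: Black pump bottle, 72 mm across, 190 mm tall, bystander. Origin under its middle.
- jar_a: Small white gel jar with red cap, 40 mm across, 34 mm tall, bystander. Origin under its middle.
- jar_b: Small black gel jar with green cap, 40 mm across, 34 mm tall, bystander. Origin under its middle.
- polish: Amber polish bottle with brass cap, 30 mm across, 75 mm tall, bystander. Origin under its middle.
- brush: Brush 160 mm long lying on the table, bystander.
- mug: Blue mug, 76 mm across, 90 mm tall, bystander. Origin under its middle.

How it is judged (in metres and radians):
On the way, in this order (a step that is already met when the one before it is completed fails the run):
1. the tray is drawn off the storage case and hangs clear of it (value of joint trolley above 0.12 m and contact force between tray and case below 0.02 N), for 0.1 s.
2. the tray stays centred over the lamp, level and without swinging, for 4 s (horizontal distance between tray_pivot and lamp_center below 0.02 m and value of joint tray between -0.08 and 0.08 rad), for 4 s.
At the end, for the whole second after the job is handed in: The tray hangs freely within 20 mm (horizontally) of the lamp's middle, within 0.08 rad of level all the time, the trolley at rest and let go, nothing touching the tray (all of step 2 and contact force between tray and anything else below 0.02 N and velocity of joint trolley between -0.02 and 0.02 m/s).
It fails at once if the tray swings steeper than 0.5 rad (angle between tray's own z axis and vertical above 0.5 rad).
It fails at once if the robot touches the tray (contact force between any of the arm, the fingers and tray above 1 N).
It fails at once if the tray is knocked against the case (contact force between tray and case above 8 N).
It fails at once if the trolley runs hard into an end stop ((value of joint trolley above 0.455 m and velocity of joint trolley above 0.1 m/s) or (value of joint trolley below 0.004 m and velocity of joint trolley below -0.1 m/s)).
It fails at once if a bystander is disturbed (distance of any of case, pump, jar_a, jar_b, polish, brush, mug from where it was at the start of the episode above 0.015 m).
It also fails if it takes over 45 s, if anything falls off the work surface, if the arm or the gripper's body presses on something with over 40 N, if the wrist force passes 120 N, or if a joint passes its speed limit or range.

ROBOT

A 6-joint arm with a two-finger parallel gripper is mounted at the origin on the work surface. World frame = base frame: x ahead of the robot, y to its left, z up, the work surface at z = 0. Lengths are in m, angles in degrees, forces in N, time in s.
With the tool pointing down it reaches from about 0.4 to 0.825 m from the base axis. Payload 7 kg.
Tool frame: the origin (TCP) lies midway between the tips of the shut fingers; the grasp point (between the pads) lies 19 mm behind it (r.grip_depth is the distance from the TCP to the grasp point, in m); z points along the fingers, y is the line along which they close (so a half turn about z gives the same grasp; the last joint's range is limited). The gripper opens to 88 mm and grips with 3 to 60 N. Pads are 19 mm wide; open, the fingers measure 130 mm over their backs; the gripper's body (78 mm by 193 mm) begins 47 mm behind the grasp point.
Start: joints at [82.798, 20.546, 0.682, 0, -70.136, -16.507], TCP at [0.271, 0.618, 0.227] pointing down, gripper open.
Joint ranges: [-176.03, 176.03], [-82.01, 121.73], [-58.28, 71.71], [-173.87, 95.51], [-174.79, -0.11], [-173.66, 173.66]. Speed limits (degrees/s): [136.94, 136.94, 172.46, 180, 180, 180].

INTERFACE

Orientations are given as [roll, pitch, yaw] about the fixed x, y, z axes, in that order (R = Rz(yaw) Ry(pitch) Rx(roll)).
In Python, from plant import r, capture, close_job, search_frame, outline_of gives the robot as it stands.
- The arm moves only by the shell command python3 -m creep 'ROWS' [FORCE]. ROWS is JSON, a list of rows, each a list of 7 numbers: the finger opening in mm, from 0 to 87.6, then the shift along the world's x, y, z in units of 25 mm (1.0 is 25 mm), then the turn, a rotation vector about the world's x, y, z in degrees. In form: [[hand, x, y, z, ax, ay, az], ...]. A call has 1 to 8 rows; each row shifts and turns the commanded pose from where the row before left it; what a row does not reach is not made up. A row lasts 1/12 s, in which the tool goes at most 41.7 mm and 7.16 degrees, less where a joint would pass 70% of its speed; a pose out of reach is approached as far as the arm can. A call is refused whole if a number of a shift passes 1 or a number of a turn 7.16, either way. A call with a gripper value outside its range is refused whole. The fingers move at their own pace and stop on an object; FORCE is the grip in N (left out, the last holds). Time passes only in rows, so rows that do not move let the fingers close. It gives the time, the measured TCP pose, the force, the opening and the grip force at its end, in the units of the state.
- r.get_state(): the state, without advancing time (a new reading comes with each control period).
- capture(name): name is "scene" or "side" or "wrist"; returns a dict with "frame" (400x640x3 uint8, red, green, blue), "K" (3x3 intrinsics, pixels), "origin" and "rotation" of the camera in the world. Camera axes: x right, y down, z forward; pixel columns grow to the right and rows downward; lengths in m; the calibration is good to about 2 mm. The wrist camera is an equidistant fisheye: a pixel r from the principal point sees the ray r / f radians off the axis. A picture is of the moment at which its call begins. There is no depth.
- close_job(): hands the job in; it is judged then, once.
Trained networks look in a picture, given as the dict that the camera call returned (one of the last four; its "shot" number tells which), for a name from the list of things; names that differ only in an ending like _2 or _b are one class to them, and where a whole thing is asked for, a point or a joint stands for the part that bears it (a point fixed in the world has none). Each returns a list of dicts, best first, with "conf" (0 to 1); they miss things now and then, are a little off and sometimes report something else, mostly with a low value. They report only what shows in the picture. A call takes as long as a camera call.
- search_frame(picture, target): "bbox" ([left, top, right, bottom] in pixels, round what is visible of it).
- outline_of(picture, target): "region" (400x640 bool, what is visible of it) and "bbox" ([left, top, right, bottom] in pixels, round what is visible of it).
The state is a dict: "time_s": time; "joints": joint angles; "qd": joint speeds; "joint_torque": joint torques, N m; "tcp_pos": TCP position; "eef_rot": TCP orientation; "contact_force": force on the tool from outside, world axes, zero at the start; "moment": the same for the moment, N m; "gripper_width": finger opening in m; "gripper_force": force on a finger pad.
Only numpy, scipy, OpenCV 4.12 (cv2) and the standard library are available. Lean on these libraries where they do the work, as an engineer would, in place of code of your own. Each camera call takes 0.05 s, during which the arm holds its last target. There are 200 camera calls.

## Working session

There is one attempt and no reset: what is moved stays moved. The work goes in short steps, Python scripts to look and compute and a shell command to move; the robot and the scene stay as the last step left them, time stands still between calls to the robot, and variables do not carry over. Pictures are saved under pics/ and viewed, at most 10 in all, crops included, and the job is handed in when it is done.

```bash
ls; mkdir -p pics; python3 - <<'E'
from plant import *
import cv2
print(r.get_state())
for n in ("scene","side"):
    p=capture(n); cv2.imwrite(f"pics/{n}0.png",p["frame"][:,:,::-1]); print(n,p["K"],p["origin"],p["rotation"])
    for t in ("trolley_handle","lamp_center","case","rail"):
        print(t,search_frame(p,t)[:2])
E
```

```text
pics
{'time_s': 0.0, 'joints': array([ 8.27991193e+01,  2.05907215e+01,  6.34357631e-01, -2.20163758e-02,
       -7.01370045e+01, -1.65068596e+01]), 'qd': array([0.06253818, 0.00862372, 0.12159958, 0.09854179, 0.00387895,
       0.01423856]), 'joint_torque': array([-1.33876292e-03, -5.82723141e+01,  2.93048537e+01,  6.99690789e+00,
        6.72890237e-03, -1.82873127e-04]), 'tcp_pos': array([0.27121424, 0.61757231, 0.22562923]), 'eef_rot': array([ 1.79904599e+02, -6.68768158e-03, -2.37152322e+01]), 'contact_force': array([-0.53607192, -0.86119784,  0.16052805]), 'moment': array([ 0.03061743, -0.00551898, -0.01643881]), 'gripper_force': 0.0, 'gripper_width': 0.08768354694878115}
scene [[390.16252267   0.         323.93038568]
 [  0.         390.16252267 201.29926787]
 [  0.           0.           1.        ]] [1.36633227 0.68045765 0.99981621] [-126.47986096    1.21447906  135.21837726]
trolley_handle [{'bbox': [354.1, 181.2, 437.9, 247.8], 'conf': 0.92}, {'bbox': [264.2, 145.3, 469.6, 314.7], 'conf': 0.58}]
lamp_center [{'bbox': [299.7, 205.5, 361.2, 252.8], 'conf': 0.58}]
case [{'bbox': [401.7, 231.6, 457.7, 302.4], 'conf': 0.95}]
rail [{'bbox': [260.9, 144.5, 471.0, 315.8], 'conf': 0.65}]
side [[398.07269671   0.         327.88132252]
 [  0.         398.07269671 198.27472802]
 [  0.           0.           1.        ]] [1.2588391  0.55735969 0.8003643 ] [-1.23016297e+02 -2.88549130e-02  1.35572022e+02]
trolley_handle []
lamp_center [{'bbox': [298.2, 207.2, 375.2, 267.6], 'conf': 0.78}, {'bbox': [251.6, 136.3, 524.8, 345.9], 'conf': 0.75}]
case [{'bbox': [427.5, 236.3, 499.1, 331.6], 'conf': 0.64}, {'bbox': [368.0, 173.4, 479.0, 257.4], 'conf': 0.62}]
rail [{'bbox': [254.5, 135.9, 524.2, 347.3], 'conf': 0.65}]
```

```bash
python3 - <<'E'
import cv2
a=cv2.imread("pics/scene0.png");b=cv2.imread("pics/side0.png")
cv2.imwrite("pics/sc.png",cv2.resize(a[110:350,210:530],(800,600),interpolation=cv2.INTER_CUBIC))
cv2.imwrite("pics/sd.png",cv2.resize(b[120:360,220:540],(800,600),interpolation=cv2.INTER_CUBIC))
E
```

```text
(no output)
```

View pics/sc.png

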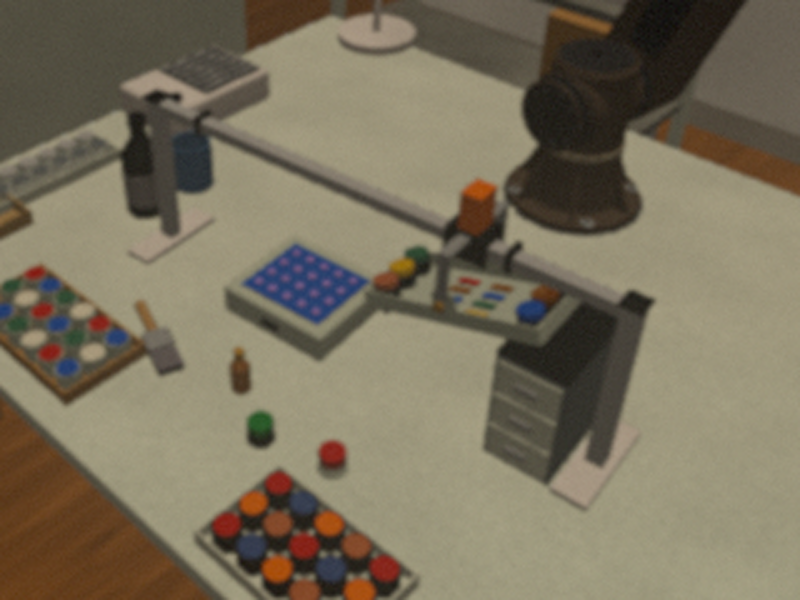

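View pics/sd.png

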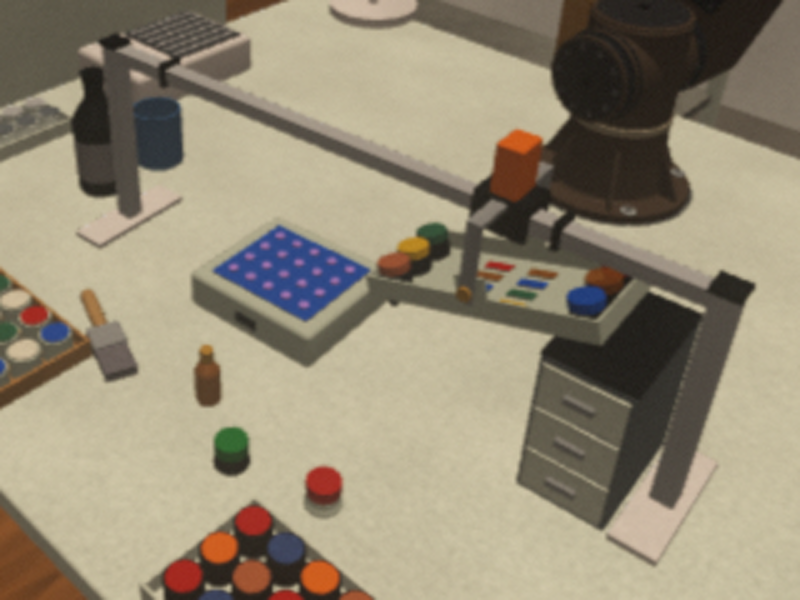

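Both pictures show the handle top (scene crop about (479,190)), the lamp panel with corners at about (243,281), (297,242), (372,283) and (317,325), and the rail posts at about (160,97) and (637,302). The tray's raised end rests on the case.

```bash
cat > h.py <<'E'
import numpy as np,cv2
from scipy.spatial.transform import Rotation as Ro
def ray(p,uv,z):
    uv=np.atleast_2d(uv).astype(float);K=p["K"]
    R=np.array(p["rotation"]);R=R if R.shape==(3,3) else Ro.from_euler("xyz",R,degrees=True).as_matrix()
    d=np.c_[(uv[:,0]-K[0,2])/K[0,0],(uv[:,1]-K[1,2])/K[1,1],np.ones(len(uv))]@R.T
    o=np.array(p["origin"]);return (o+d*((z-o[2])/d[:,2])[:,None])[:,:2]
def mask(f,lo,hi,v=60,s=110,box=None):
    h=cv2.cvtColor(f,cv2.COLOR_RGB2HSV);m=cv2.inRange(h,(lo,s,v),(hi,255,255))
    if box:
        k=np.zeros_like(m);a,b,c,d=box;k[b:d,a:c]=1;m=m*k
    n,l,st,_=cv2.connectedComponentsWithStats(m);return l==1+np.argmax(st[1:,4])
def uv(m): 
    y,x=np.nonzero(m);return np.c_[x,y]
E
python3 - <<'E'
from plant import *
from h import *
B={"scene":((285,190,365,250),(385,175,415,208),[(160,97),(637,302)],(210,110)),"side":((290,200,375,255),(410,165,445,203),[(118,42),(730,288)],(220,120))}
for n,(lb,hb,rp,off) in B.items():
    p=capture(n);m=mask(p["frame"],100,130,60,100,lb)
    w=ray(p,uv(m),.052);print(n,m.sum(),"lamp",cv2.minAreaRect((w*1000).astype(np.float32)))
    m=mask(p["frame"],2,16,150,130,hb);w=ray(p,uv(m),.34)
    print("handletop",m.sum(),cv2.minAreaRect((w*1000).astype(np.float32)),w.mean(0))
    print("rail",ray(p,np.array(rp)/2.5+off,.27))
E
```

```text
scene 576 lamp ((552.47412109375, -125.43681335449219), (120.85820770263672, 142.20562744140625), 4.675570011138916)
handletop 57 ((530.507568359375, 146.3240509033203), (33.51704788208008, 26.20226287841797), 2.0260064601898193) [0.53053079 0.14649897]
rail [[ 0.57450402 -0.41367014]
 [ 0.5063296   0.35639073]]
side 1010 lamp ((551.06298828125, -127.66285705566406), (127.41901397705078, 147.27496337890625), 5.498185157775879)
handletop 106 ((530.6605224609375, 146.2108154296875), (39.425811767578125, 28.79849624633789), 4.980867385864258) [0.53085473 0.14614909]
rail [[ 0.5731146  -0.41980478]
 [ 0.50719255  0.35394555]]
```

```bash
python3 -m creep '[[87,0.2,-0.6,0.95,0,0,3.6],[87,0.2,-0.6,0.95,0,0,3.6],[87,0.2,-0.6,0.95,0,0,3.6],[87,0.2,-0.6,0.95,0,0,3.6],[87,0.2,-0.6,0.95,0,0,3.6],[87,0.2,-0.6,0.95,0,0,3.6],[87,0.2,-0.6,0.95,0,0,3.6],[87,0.2,-0.6,0.95,0,0,3.5]]'
python3 -m creep '[[87,0.5,-0.9,0,0,0,0],[87,0.6,-0.9,0,0,0,0],[87,0.6,-0.9,0,0,0,0],[87,0.6,-0.9,0,0,0,0],[87,0.6,-0.9,0,0,0,0],[87,0.6,-0.9,0,0,0,0],[87,0.6,-0.9,0,0,0,0],[87,0.6,-0.9,0,0,0,0]]'
```

```text
time_s: 1.27
tcp_pos: [0.3115, 0.497, 0.418]
eef_rot: [-180.0, -0.0, 5.2]
contact_force: [0.0, -1.3, 0.1]
gripper_width: 0.0871
gripper_force: 0.0
time_s: 1.93
tcp_pos: [0.4294, 0.3167, 0.4169]
eef_rot: [-180.0, -0.0, 5.0]
contact_force: [0.6, 0.5, 0.5]
gripper_width: 0.0867
gripper_force: 0.0
```

```bash
python3 -m creep '[[87,0.5,-0.9,0,0,0,0],[87,0.5,-0.9,0,0,0,0],[87,0.5,-0.9,0,0,0,0],[87,0.5,-0.9,0,0,0,0],[87,0.5,-0.9,0,0,0,0],[87,0.5,-0.9,0,0,0,0],[87,0.5,-0.8,0,0,0,0],[87,0.5,-0.6,0,0,0,0]]'
python3 -m creep '[[87,0,0,0,0,0,0],[87,0,0,0,0,0,0],[87,0,0,0,0,0,0]]'
python3 - <<'E'
from plant import *
from h import *
p=capture("wrist");print(p["K"],p["origin"],p["rotation"],r.get_state()["tcp_pos"])
cv2.imwrite("pics/w0.png",p["frame"][:,:,::-1])
E
```

```text
time_s: 2.6
tcp_pos: [0.5293, 0.1463, 0.4171]
eef_rot: [-180.0, -0.0, 5.0]
contact_force: [0.4, 0.8, 0.9]
gripper_width: 0.0869
gripper_force: 0.0
time_s: 2.85
tcp_pos: [0.5288, 0.1481, 0.4166]
eef_rot: [-180.0, 0.0, 5.0]
contact_force: [-0.0, -0.4, -0.3]
gripper_width: 0.0871
gripper_force: 0.0
[[309.70691629   0.         317.44691119]
 [  0.         309.70691629 196.35001872]
 [  0.           0.           1.        ]] [0.60658826 0.15485245 0.57472188] [ 1.63275282e+02  2.12072357e-02 -8.50747320e+01] [0.52864243 0.14833378 0.41663885]
```

View pics/w0.png

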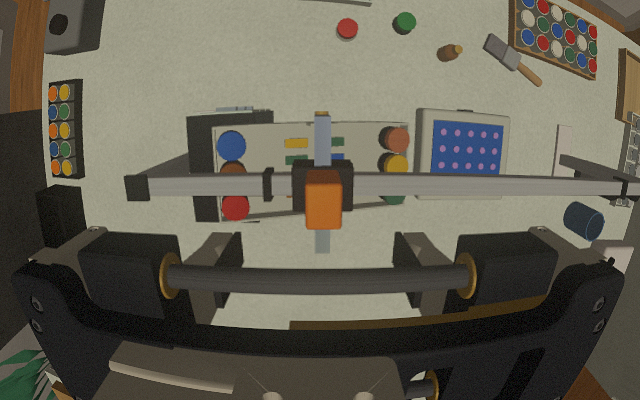

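The wrist view shows the handle under the gripper (top face around (323,208)), the rail running level at row 187, and the lamp panel centred at about (467,148).

```bash
cat >> h.py <<'E'
def wray(p,uv,z):
    uv=np.atleast_2d(uv).astype(float);K=p["K"];q=(uv-[K[0,2],K[1,2]])/K[0,0]
    t=np.linalg.norm(q,axis=1)[:,None];d=np.c_[q/t*np.sin(t),np.cos(t)]
    d=d@Ro.from_euler("xyz",p["rotation"],degrees=True).as_matrix().T
    o=np.array(p["origin"]);return (o+d*((z-o[2])/d[:,2])[:,None])[:,:2]
E
python3 - <<'E'
from plant import *
from h import *
p=capture("wrist");m=mask(p["frame"],100,130,60,100,(415,100,515,205))
w=wray(p,uv(m),.052);print("lamp",m.sum(),cv2.minAreaRect((w*1000).astype(np.float32)))
m=mask(p["frame"],2,16,200,130,(295,160,350,240));w=wray(p,uv(m),.34)
print("top",uv(m).min(0),uv(m).max(0),cv2.minAreaRect((w*1000).astype(np.float32)),w.mean(0))
g=cv2.cvtColor(p["frame"],cv2.COLOR_RGB2HSV)
print([tuple(map(int,g[i,323])) for i in range(164,236,3)])
# bright rail rows
L=p["frame"].mean(2)
for c in (210,240,380,450,520,550): print(c,[int(x) for x in L[170:205,c]])
E
```

```text
lamp 2899 ((566.688720703125, -127.52428436279297), (93.44265747070312, 149.57839965820312), 4.913451194763184)Traceback (most recent call last):
  File "<stdin>", line 5, in <module>
  File "h.py", line 12, in mask
    n,l,st,_=cv2.connectedComponentsWithStats(m);return l==1+np.argmax(st[1:,4])
                                                             ~~~~~~~~~^^^^^^^^^^
    return _wrapfunc(a, 'argmax', axis=axis, out=out, **kwds)
    return bound(*args, **kwds)
ValueError: attempt to get argmax of an empty sequence
```

```bash
python3 - <<'E'
from plant import *
from h import *
p=capture("wrist");m=mask(p["frame"],2,18,140,130,(295,160,350,240))
print(m.sum(),uv(m).min(0),uv(m).max(0))
g=cv2.cvtColor(p["frame"],cv2.COLOR_RGB2HSV)
print([tuple(map(int,g[i,323])) for i in range(164,236,4)])
for row in (188,200,215):
  c=np.nonzero(m[row])[0];print(row,c.min(),c.max(),wray(p,[[c.min(),row],[c.max()+1,row]],.34).mean(0))
print("rail",wray(p,[[160,187],[580,187]],.27))
E
```

```text
1566 [306 184] [341 228]
[(116, 13, 134), (12, 43, 60), (12, 172, 89), (9, 138, 94), (13, 163, 89), (12, 191, 144), (15, 206, 167), (15, 186, 170), (15, 201, 170), (14, 191, 171), (14, 195, 170), (14, 197, 172), (14, 186, 174), (14, 207, 170), (14, 201, 171), (14, 204, 171), (13, 183, 163), (45, 24, 126)]
188 306 341 [0.5433654  0.14483022]
200 306 341 [0.53351721 0.14390982]
215 307 341 [0.52089805 0.14231689]
rail [[ 0.51067623  0.32360597]
 [ 0.55942134 -0.20628706]]
```

```bash
python3 -m creep '[[87,0.05,-0.12,-0.8,0,0,0],[87,0,0,-0.8,0,0,0],[87,0,0,-0.8,0,0,0],[87,0,0,-0.8,0,0,0],[87,0,0,-0.7,0,0,0],[87,0,0,-0.5,0,0,0],[87,0,0,-0.12,0,0,0],[87,0,0,0,0,0,0]]' 15
python3 -m creep '[[60,0,0,0,0,0,0],[45,0,0,0,0,0,0],[35,0,0,0,0,0,0],[20,0,0,0,0,0,0],[20,0,0,0,0,0,0],[20,0,0,0,0,0,0]]' 15
cat >> h.py <<'E'
def caps(p,boxes):
    "centroids of coloured caps: name->(hlo,hhi,smin,vmin,box)"
    out={};h=cv2.cvtColor(p["frame"],cv2.COLOR_RGB2HSV)
    return out
E
python3 - <<'E'
from plant import *
from h import *
bx={"scene":((410,225,440,250),(355,205,380,222)),"side":((440,228,475,255),(370,210,395,225)),"wrist":((212,125,252,165),(375,150,415,177))}
im=[]
for n in bx:
    p=capture(n)
    b,y=bx[n]
    for k,(lo,hi,s,v,q) in {"blue":(100,125,120,60,b),"yellow":(18,30,140,90,y)}.items():
        try: m=mask(p["frame"],lo,hi,v,s,q);print(n,k,m.sum(),uv(m).mean(0))
        except Exception as e: print(n,k,e)
    if n=="side": cv2.imwrite("pics/s1.png",cv2.resize(p["frame"][120:360,220:540,::-1],(800,600),interpolation=cv2.INTER_CUBIC))
print(r.get_state()["tcp_pos"],r.get_state()["gripper_width"],r.get_state()["time_s"])
E
```

```text
time_s: 3.67
tcp_pos: [0.5296, 0.1453, 0.303]
eef_rot: [180.0, 0.1, 5.0]
contact_force: [-0.0, 0.1, -0.3]
gripper_width: 0.0867
gripper_force: 0.0
time_s: 4.17
tcp_pos: [0.5302, 0.145, 0.3038]
eef_rot: [-180.0, -0.0, 5.0]
contact_force: [0.2, -0.1, -0.3]
gripper_width: 0.0525
gripper_force: 0.0
scene blue 60 [422.2 233.9]
scene yellow 51 [370.92156863 216.23529412]
side blue 127 [454.80314961 239.42519685]
side yellow 84 [385.75 218.5 ]
wrist blue attempt to get argmax of an empty sequence
wrist yellow 15 [412.33333333 174.93333333]
[0.53018342 0.14497299 0.30362448] 0.04066531745283976 4.3167
```

View pics/s1.png

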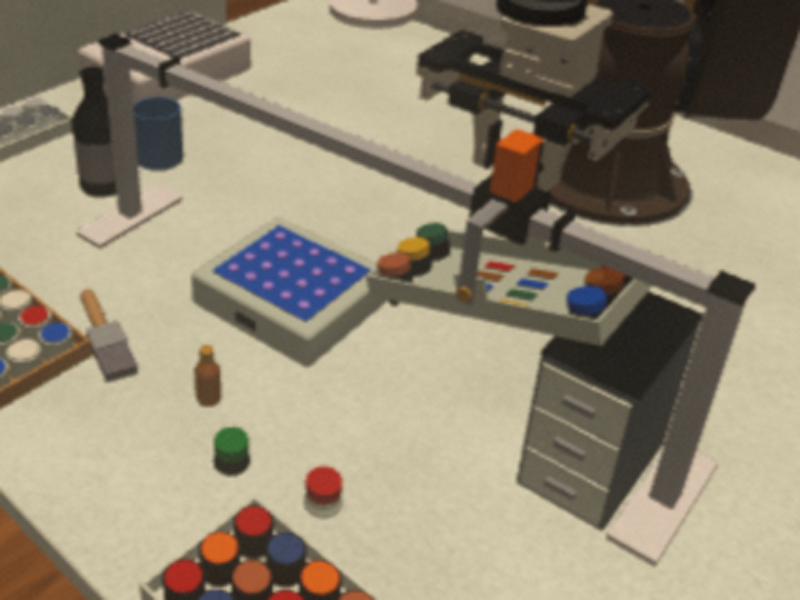

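```bash
python3 -m creep '[[20,0,0,0,0,0,0],[20,0,0,0,0,0,0],[20,0,0,0,0,0,0],[20,0,0,0,0,0,0]]' 30
cat > trk.py <<'E'
from plant import *
from h import *
U=np.array([-np.sin(np.radians(5)),np.cos(np.radians(5)),0]);X=np.array([U[1],-U[0],0]);Z=np.array([0,0,1.])
def proj(p,P):
    R=Ro.from_euler("xyz",p["rotation"],degrees=True).as_matrix();q=(P-np.array(p["origin"]))@R
    return np.array([q[0]/q[2]*p["K"][0,0]+p["K"][0,2],q[1]/q[2]*p["K"][1,1]+p["K"][1,2]])
def cap(p,P,xc,lo,hi,s,v):
    "polar angle (about the pivot, in the swing plane) and radius of a coloured cap near tray point P"
    c=proj(p,P).astype(int);b=(c[0]-16,c[1]-22,c[0]+17,c[1]+23)
    m=mask(p["frame"],lo,hi,v,s,b);return uv(m).mean(0),m.sum()
def point(p,c,piv,xc):
    d=np.array([(c[0]-p["K"][0,2])/p["K"][0,0],(c[1]-p["K"][1,2])/p["K"][1,1],1])
    d=Ro.from_euler("xyz",p["rotation"],degrees=True).as_matrix()@d;o=np.array(p["origin"])
    t=(xc-(o-piv)@X)/(d@X);q=o+t*d-piv;return q@U,q@Z
def theta(th0={"yellow":0,"blue":0}):
    s=r.get_state();t=s["time_s"];piv=np.array([*s["tcp_pos"][:2],.2]);p=capture("side");o=[]
    for k,xc,y,a in (("yellow",0,-.1,(18,30,130,80)),("blue",.04,.1,(100,125,110,55))):
        try:
            c,n=cap(p,piv+y*U+xc*X+.005*Z,xc,*a);q=point(p,c,piv,xc)
            o.append((np.arctan2(q[1],q[0]) if y>0 else np.arctan2(-q[1],-q[0]))-th0[k]);o+= [np.hypot(*q)*1000,n]
        except Exception: o+=[np.nan]*3
    return [t,*o]
E
python3 - <<'E'
from trk import *
for i in range(2): print(np.round(theta(),3))
s=r.get_state();print(s["tcp_pos"],s["gripper_width"],s["gripper_force"])
E
```

```text
time_s: 4.65
tcp_pos: [0.5302, 0.1448, 0.3036]
eef_rot: [180.0, 0.0, 5.0]
contact_force: [-0.4, -0.8, -0.0]
gripper_width: 0.0298
gripper_force: 30.0
[  4.65    0.292 101.666  87.      0.283 113.317 133.   ]
[  4.7     0.292 101.362  87.      0.281 113.099 135.   ]
[0.53016874 0.14483267 0.30354564] 0.02972266414420986 30.000699162483215
```

```bash
python3 -m creep '[[20,0.013,-0.15,0,0,0,0],[20,0.026,-0.3,0,0,0,0],[20,0.03,-0.35,0,0,0,0],[20,0.03,-0.35,0,0,0,0],[20,0.03,-0.35,0,0,0,0],[20,0.03,-0.35,0,0,0,0]]'
python3 - <<'E'
from trk import *
for i in range(2): print(np.round(theta(),3))
E
```

```text
time_s: 5.25
tcp_pos: [0.5344, 0.0977, 0.3036]
eef_rot: [-180.0, -0.0, 5.0]
contact_force: [1.9, 1.6, -1.6]
gripper_width: 0.0297
gripper_force: 30.0
[  5.25    0.28  101.249  83.      0.27  114.221 118.   ]
[  5.3     0.254 102.104  83.      0.25  113.339 119.   ]
```

```bash
python3 -m creep '[[20,0.03,-0.35,0,0,0,0],[20,0.03,-0.35,0,0,0,0],[20,0.04,-0.5,0,0,0,0],[20,0.086,-0.98,0,0,0,0],[20,0.086,-0.98,0,0,0,0],[20,0.086,-0.98,0,0,0,0],[20,0.086,-0.98,0,0,0,0],[20,0.086,-0.98,0,0,0,0]]'
python3 -m creep '[[20,0.086,-0.98,0,0,0,0],[20,0.086,-0.98,0,0,0,0],[20,0.086,-0.98,0,0,0,0],[20,0,0,0,0,0,0],[20,0,0,0,0,0,0]]'
cat > meas.py <<'E'
from trk import *
import json
D=np.array([theta({"yellow":.010,"blue":.002}) for i in range(34)])
w=3.808;t=D[:,0]-D[-1,0]
ok=~np.isnan(D[:,[1,4]]).any(1)
for j in (1,4):
    k=~np.isnan(D[:,j]);c,rs,_,_=np.linalg.lstsq(np.c_[np.cos(w*t),np.sin(w*t),np.ones(len(t))][k],D[k,j],rcond=None)
    print(j,k.sum(),"theta,thetadot/w at last shot, offset",c.round(4),"rms",np.sqrt(rs/k.sum()),"amp",np.hypot(*c[:2]))
print(D[[0,-1]].round(3).tolist());s=r.get_state();print(s["time_s"],s["tcp_pos"],s["contact_force"])
E
python3 meas.py
```

```text
time_s: 6.02
tcp_pos: [0.548, -0.0553, 0.3036]
eef_rot: [-180.0, -0.1, 5.0]
contact_force: [5.8, 2.9, -3.2]
gripper_width: 0.0298
gripper_force: 30.0
time_s: 6.43
tcp_pos: [0.5546, -0.1297, 0.3035]
eef_rot: [180.0, -0.1, 4.9]
contact_force: [5.4, -0.8, -2.2]
gripper_width: 0.0295
gripper_force: 30.0
1 34 theta,thetadot/w at last shot, offset [-0.0511  0.0993 -0.0082] rms [0.00323529] amp 0.11164137448815309
4 34 theta,thetadot/w at last shot, offset [ 0.0616 -0.0607 -0.6644] rms [0.21688978] amp 0.08653395218540898
[[6.433, -0.059, 102.528, 71.0, -0.02, 113.13, 82.0], [8.083, -0.062, 102.773, 73.0, -0.793, 98.578, 105.0]]
8.1333 [ 0.55444445 -0.1282711   0.30355688] [ 6.19585959 -1.70583496 -3.41772121]
```

```bash
cat > plan.py <<'E'
import sys,numpy as np
th,q,N,net=map(float,sys.argv[1:]);N=int(N);w=3.808;h=1/12;dt=.05+.02   # .02 s servo lag
def prop(s,t): c,d=np.cos(w*t),np.sin(w*t);return np.array([s[0]*c+s[1]*d,s[1]*c-s[0]*d])
s0=prop((th,q),dt+N*h)
dv=np.diff(np.eye(N),axis=0,prepend=0,append=0)          # speed jumps from row speeds (zero before/after)
dv=np.vstack([np.eye(N)[0],np.diff(np.eye(N),axis=0),-np.eye(N)[-1]])
k=np.arange(N+1);g=np.array([prop((0,1/.68/w),(N-i)*h) for i in k]).T   # effect of a 1 m/s jump
A=np.vstack([g@dv,np.ones(N)*h]);b=np.r_[-s0,net]
H=dv.T@dv; KK=np.block([[H,A.T],[A,np.zeros((3,3))]])
v=np.linalg.solve(KK,np.r_[np.zeros(N),b])[:N]
u=v*h/.025;print("y rows",(-u*.9962).round(2).tolist());print("x rows",(u*.0872).round(3).tolist());print("pos mm",(np.cumsum(v*h)*1000).round(0).tolist())
E
python3 plan.py -.0511 .0993 16 0
```

```text
y rows [-0.12, -0.12, -0.03, 0.1, 0.25, 0.36, 0.42, 0.42, 0.33, 0.19, 0.0, -0.19, -0.36, -0.47, -0.46, -0.31]
x rows [0.011, 0.011, 0.003, -0.009, -0.022, -0.032, -0.037, -0.036, -0.029, -0.017, -0.0, 0.017, 0.032, 0.041, 0.04, 0.027]
pos mm [3.0, 6.0, 7.0, 4.0, -2.0, -11.0, -22.0, -32.0, -40.0, -45.0, -45.0, -40.0, -31.0, -19.0, -8.0, -0.0]
```

```bash
python3 -m creep '[[20,0.011,-0.12,0,0,0,0],[20,0.011,-0.12,0,0,0,0],[20,0.003,-0.03,0,0,0,0],[20,-0.009,0.1,0,0,0,0],[20,-0.022,0.25,0,0,0,0],[20,-0.032,0.36,0,0,0,0],[20,-0.037,0.42,0,0,0,0],[20,-0.036,0.42,0,0,0,0]]'
python3 -m creep '[[20,-0.029,0.33,0,0,0,0],[20,-0.017,0.19,0,0,0,0],[20,0,0,0,0,0,0],[20,0.017,-0.19,0,0,0,0],[20,0.032,-0.36,0,0,0,0],[20,0.041,-0.47,0,0,0,0],[20,0.04,-0.46,0,0,0,0],[20,0.027,-0.31,0,0,0,0]]'
sed -i 's/for j in (1,4)/for j in (1,)/' meas.py; python3 meas.py
python3 - <<'E'
from trk import *
for n in ("scene","side"):
    p=capture(n);cv2.imwrite(f"pics/{n}2.png",cv2.resize(p["frame"][120:360,220:540,::-1],(800,600),interpolation=cv2.INTER_CUBIC))
p=capture("wrist");cv2.imwrite("pics/w2.png",p["frame"][:,:,::-1])
E
```

```text
time_s: 8.8
tcp_pos: [0.5516, -0.0959, 0.3036]
eef_rot: [180.0, -0.1, 5.0]
contact_force: [5.5, -0.6, -2.9]
gripper_width: 0.03
gripper_force: 30.0
time_s: 9.47
tcp_pos: [0.5544, -0.128, 0.3035]
eef_rot: [-180.0, -0.1, 5.0]
contact_force: [5.5, 1.9, -1.8]
gripper_width: 0.0301
gripper_force: 30.0
1 34 theta,thetadot/w at last shot, offset [ 0.0104 -0.0096 -0.0093] rms [0.00322446] amp 0.014137610097849446
[[9.467, -0.0, 101.942, 72.0, -0.693, 101.663, 144.0], [11.117, -0.001, 102.151, 72.0, -0.694, 101.49, 144.0]]
11.1667 [ 0.55439804 -0.12783894  0.30355813] [ 6.39980893 -1.56229854 -3.05346084]
```

View pics/w2.png

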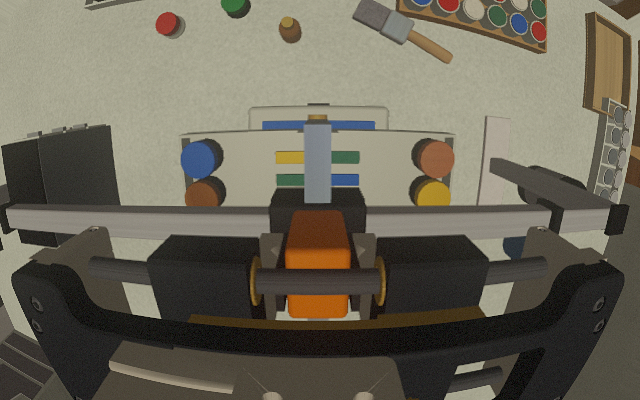

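View pics/side2.png

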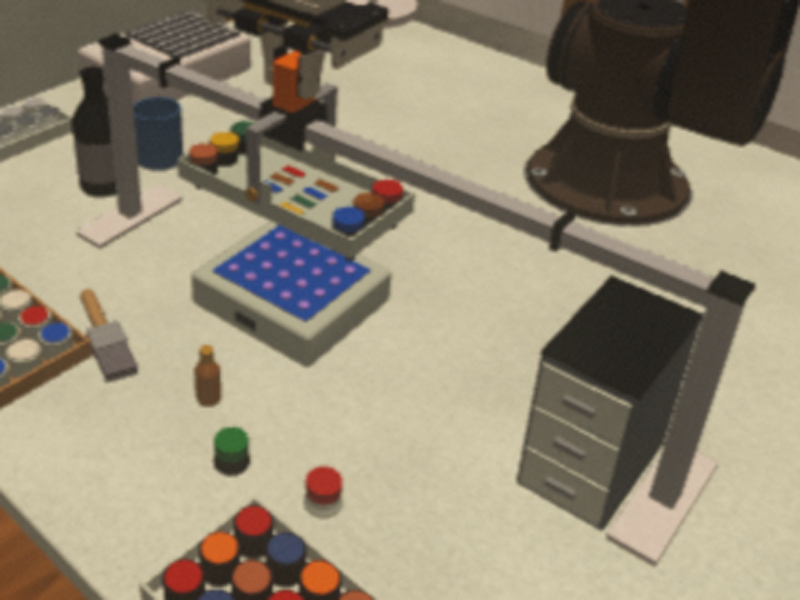

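```bash
Z='[20,0,0,0,0,0,0]'
python3 -m creep '[[20,0,0,0,0,0,0],[20,0,0,0,0,0,0],[20,0,0,0,0,0,0],[20,0,0,0,0,0,0],[20,0,0,0,0,0,0],[20,0,0,0,0,0,0],[20,0,0,0,0,0,0],[20,0,0,0,0,0,0]]' >/dev/null
python3 -m creep '[[20,0,0,0,0,0,0],[20,0,0,0,0,0,0],[20,0,0,0,0,0,0],[20,0,0,0,0,0,0],[20,0,0,0,0,0,0],[20,0,0,0,0,0,0],[20,0,0,0,0,0,0],[20,0,0,0,0,0,0]]' >/dev/null
python3 -m creep '[[20,0,0,0,0,0,0],[20,0,0,0,0,0,0],[20,0,0,0,0,0,0],[20,0,0,0,0,0,0],[20,0,0,0,0,0,0],[20,0,0,0,0,0,0],[20,0,0,0,0,0,0],[20,0,0,0,0,0,0]]'
python3 meas.py
```

```text
time_s: 13.32
tcp_pos: [0.5544, -0.1278, 0.3036]
eef_rot: [180.0, -0.1, 5.0]
contact_force: [5.3, -0.3, -2.4]
gripper_width: 0.0298
gripper_force: 30.0
1 34 theta,thetadot/w at last shot, offset [-0.013  -0.0044 -0.0092] rms [0.00314878] amp 0.01376556493526146
[[13.317, -0.023, 102.157, 74.0, -0.711, 101.149, 133.0], [14.967, -0.021, 102.422, 74.0, -0.713, 100.945, 132.0]]
15.0167 [ 0.55442865 -0.12783955  0.30358248] [ 5.70992547  0.15747268 -2.87878889]
```

Level within 0.014 rad for more than 5 s. Now I let go and rise straight up.

```bash
python3 -m creep '[[34,0,0,0,0,0,0],[40,0,0,0,0,0,0],[50,0,0,0,0,0,0],[60,0,0,0,0,0,0],[70,0,0,0,0,0,0],[80,0,0,0,0,0,0],[80,0,0,0,0,0,0],[80,0,0,0,0,0,0]]'
python3 -m creep '[[80,0,0,0.3,0,0,0],[80,0,0,0.5,0,0,0],[80,0,0,0.8,0,0,0],[80,0,0,0.8,0,0,0],[80,0,0,0.8,0,0,0],[80,0,0,0.5,0,0,0],[80,0,0,0.2,0,0,0],[80,0,0,0,0,0,0]]'
python3 - <<'E'
from trk import *
import meas
m=mask((p:=capture("side"))["frame"],2,16,150,130,(320,133,350,157));w=ray(p,uv(m),.34);print("handle",m.sum(),w.mean(0))
E
```

```text
time_s: 15.68
tcp_pos: [0.5538, -0.127, 0.3036]
eef_rot: [-180.0, 0.0, 5.0]
contact_force: [-0.2, 0.1, -0.3]
gripper_width: 0.0745
gripper_force: 0.0
time_s: 16.35
tcp_pos: [0.5542, -0.127, 0.4026]
eef_rot: [180.0, -0.1, 5.0]
contact_force: [-0.9, 0.1, -0.6]
gripper_width: 0.0801
gripper_force: 0.0
1 34 theta,thetadot/w at last shot, offset [-0.0027 -0.0116 -0.0049] rms [0.00262893] amp 0.01193515604995578
[[16.35, -0.011, 102.671, 73.0, -0.717, 100.351, 134.0], [18.0, -0.008, 103.367, 75.0, -0.719, 100.537, 135.0]]
18.05 [ 0.55383775 -0.12699165  0.40104123] [ 0.11556496 -0.73704106 -0.13905555]
handle 68 [ 0.55576272 -0.12329432]
```

```bash
python3 -c "from plant import close_job;print(close_job())"
```

```text
the job is handed in; nothing more can be done
None
```

I slid the tray off the case and over the lamp, held it for over 5 s with about 0.014 rad of residual swing, let go and handed the job in at about 18 s. The handle is a few millimetres from my estimate of the lamp's middle; the hand-in returned no verdict.

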